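# Zero the optical edge gauge

## Robot

A 6-joint arm with a two-finger parallel gripper is mounted at the origin on the work surface. World frame = base frame: x ahead of the robot, y to its left, z up, the work surface at z = 0. Lengths are in mm, angles in rad, forces in N, time in s.
With the tool pointing down it reaches from about 275 to 1000 mm from the base axis. Payload 8.4 kg.
Tool frame: the origin (TCP) lies at the very end of the fingers, on their centre line; the grasp point (between the pads) lies 19 mm behind it; z points along the fingers, y is the direction in which the jaws open and shut (so a half turn about z gives the same grasp; the last joint's range is limited). The gripper opens to 85 mm and grips with 20 to 120 N. Pads are 22 mm wide; open, the fingers measure 114 mm over their backs; the gripper's body (76 mm by 85 mm) begins 54 mm behind the grasp point. The pads swing forward as they close: fully open they stand 13 mm farther back than shut.
Start: joints at [1.153, 0.353, 1.633, -0, 1.155, -0.002], TCP at [252.45, 571.749, 231.281] pointing down, gripper open.
Joint ranges: [-2.63, 2.63], [-0.92, 2.1], [0.06, 2.66], [-1.3, 4.44], [0, 2.69], [-3.02, 3.02]. Speed limits (rad/s): [2.22, 2.22, 2.79, 3.14, 3.14, 3.14].

## Interface

Orientations are given as [roll, pitch, yaw] about the fixed x, y, z axes, in that order (R = Rz(yaw) Ry(pitch) Rx(roll)).
In Python, from rig import sense, grab_frame, get_calibration, sign_off, boxes_of, trace gives the robot as it stands.
- The arm moves only by the tool servo_tool, never from a script. Its argument "rows" is a list of rows, each a list of 3 entries, a list of its own where there are three numbers: the finger opening in mm, from 0 to 85.4, then the shift along the tool's x, y, z in mm, then the turn, a rotation vector about the tool's x, y, z in degrees. A call has 1 to 8 rows; each row shifts and turns the commanded pose from where the row before left it, along the tool's axes as they then stand; what a row does not reach is not made up. A row lasts 1/8 s, in which the tool goes at most 62.5 mm and 10.7 degrees, less where a joint would pass 70% of its speed; a pose out of reach is approached as far as the arm can. A call is refused whole if a number of a shift passes 62.5 or a number of a turn 10.7, either way. A call with a gripper value outside its range is refused whole. The fingers move at their own pace and stop on an object; "force" is the grip in N (left out, the last holds). Time passes only in rows, so rows that do not move let the fingers close. It gives the time, the measured TCP pose, the force and the opening at its end, in the units of the state.
- sense(): the state, without advancing time (a new reading comes with each control period).
- grab_frame(name): name is "scene" or "top" or "wrist"; returns the picture (420x560x3 uint8, blue, green, red); there is no depth.
- get_calibration(name): a dict with "intrinsics" (3x3 intrinsics, pixels), "world_to_cam" (4x4, takes a point from world to camera coordinates). Camera axes: x right, y down, z forward; pixel columns grow to the right and rows downward; lengths in mm; the calibration is good to about 2 mm. A picture is of the moment at which its call begins: read the wrist's pose just before it. get_calibration takes no time and is no camera call; for the wrist camera it gives the pose at the moment of the call.
- sign_off(): hands the job in, once; it reports no verdict.
Trained networks look in the newest picture that a camera, given by its name, has taken for a name from the list of things; names that differ only in an ending like _2 or _b are one class to them, and where a whole thing is asked for, a point or a joint stands for the part that bears it (a point fixed in the world has none). Each returns a list of dicts, best first, with "conf" (0 to 1); they miss things now and then, are a little off and sometimes report something else, mostly with a low value. They report only what shows in the picture. A call takes as long as a camera call. They do not tell look-alikes from the thing itself.
- boxes_of(camera, thing): "centre" ([x, y, z] in mm, in the coordinates of the camera as it stood for that picture, good to about 4 mm: the middle of the surface that is visible of it).
- trace(camera, thing): "mask" (420x560 bool, what is visible of it).
The state is a dict: "clock": time; "qpos": joint angles; "qvel": joint speeds; "joint_efforts": joint torques, N m; "eef_pos": TCP position; "tcp_rot": TCP orientation; "contact_force": force on the tool from outside, world axes, zero at the start; "wrist_torque": the same for the moment, N m; "opening": opening from 0.0 (shut) to 1.0 (fully open).
Only numpy, scipy, OpenCV 4.12 (cv2) and the standard library are available. Lean on these libraries where they do the work, as an engineer would, in place of code of your own. Each camera call takes 0.05 s, during which the arm holds its last target. There are 200 camera calls.

## Task

Zero the edge gauge: lay the straightedge flat on the bench with its working edge flush along the gauge's low front face, the two centred on each other so that both sensor windows are covered, and let go of it. Then take the slim square-handled stylus from the tool stand, reach its pin through the round hole in the gauge's top and press the recessed button fully down without ramming it, with the straightedge still flush. Finish while holding the stylus in the gripper and the button down with it; leave everything else where it is.

Things in the scene. Friction and masses are not known exactly. Their poses are not given: they have to be found in the camera images.
- gauge: Optical edge gauge, fixed to the bench. Origin: middle of its underside; z up, x points from its reference face towards its back. In front a low grey ledge (x -70 to -20, y -90 to 90, 14 high) whose vertical front face at x = -70 is the reference face, with two small dark sensor windows at y = +-50. Behind it the main body (x -20 to 70, y -90 to 90, 60 high) with a flat top carrying a display (y > 0) and one round hole (y < 0). All mm.
- hole_mouth (a point): Centre of the 16 mm round hole in the gauge's top, level with the top (z = 60 mm), at x 35, y -45 mm in the gauge's frame. The hole goes straight down through a 6 mm plate; the black cap of the zero button (22 mm across) lies centred under it, 20 mm below the top.
- face_mid (a point): Middle of the gauge's reference face, 7 mm above the bench. Axes as the gauge's.
- zero_button (a joint): Travel of the recessed spring zero button, m: 0 up, 0.006 fully down. Spring force 1.5 N at the start, 5.1 N fully down, then a hard stop.
- straightedge: Loose grey-coated straightedge, 0.3 kg: flat foot 40 (x) x 160 (y) x 14 mm high with a black upright grip rib, 14 (x) x 70 (y) mm, from 14 to 50 mm above the bench, its middle 12 mm to the -x side of the middle. Origin: middle of the underside; z up. The working edge is the foot's long side at x = +20 mm, away from the rib (32 mm from the rib's middle).
- edge_a (a point): On the working edge of the straightedge, at y = +75 mm, 7 mm above its underside.
- edge_b (a point): The same at y = -75 mm.
- stand: Wooden tool stand, fixed, 180 (x) x 50 (y) x 60 mm high, origin middle of underside, with three upright holes of 12 mm at x = -60, 0, 60 mm right through. Each holds one tool, in any order, hanging by its 24 mm round collar on the stand's top.
- stylus: Stylus, 50 g, upright in the stand: steel pin 6 mm thick, 55 long; above it a round collar 24 across, 4 thick; then a square handle 16 x 16, 60 long, the only square one and the tallest (top 64 above the stand). Origin: the pin's tip (bottom), z up; collar 55 to 59, handle 59 to 119 above the tip; its sides run along x and y, as the stand's. In the stand its tip is 5 above the bench.
- stylus_tip (a point): Bottom end of the stylus's pin.
- multimeter: digital multimeter lying flat, 180 x 85 x 40 mm. Leave alone.
- screwdriver: screwdriver lying on the bench. Leave alone.
- tape_roll: roll of tape lying flat, 70 across, 19 high. Leave alone.
- cell_pack: upright battery cell pack, 86 x 65 x 67 mm. Leave alone.
- drill_driver: cordless drill driver lying on its side, about 230 long, 52 high. Leave alone.
- bit_rack: rack of five screwdriver bits, 75 x 22 x 52 mm. Leave alone.
- parts_tray: steel tray, 90 x 120 x 30 mm. Leave alone.
- nutdriver: nut driver standing in the tool stand: round handle 32 across, top 51 above the stand, thick 9 mm shaft. Not the tool for this job. Leave alone.
- scraper: scraper standing in the tool stand: flat handle 9 x 30, top 48 above the stand, 9 mm shaft. Not the tool for this job. Leave alone.
Mind the look-alikes: they are no part of the job. Leave any pink look-alike of the gauge alone. Leave any turquoise look-alike of the straightedge alone.

How it is judged (in metres and radians):
On the way, in this order (a step that is already met when the one before it is completed fails the run):
1. the straightedge lies flush along the gauge's front face, centred, and is let go (x of edge_a in the frame of gauge between -0.0722 and -0.0665 m and x of edge_b in the frame of gauge between -0.0722 and -0.0665 m and y of straightedge in the frame of gauge between -0.022 and 0.022 m and height (world z) of straightedge below 0.004 m and angle between straightedge's own z axis and vertical below 0.05 rad and contact force between the fingers and straightedge below 0.1 N), for 0.2 s.
2. the stylus is lifted out of the stand by the gripper (height (world z) of stylus_tip above 0.062 m and contact force between the fingers and stylus above 2 N), for 0.1 s.
At the end, for the whole second after the job is handed in: Button more than 4 of 6 mm down, pushed with over 1.5 N by the upright stylus in the hole (tip within 9 mm of its axis), gripped by the fingers; straightedge flat, both ends of its working edge within 2 mm of the face, centred within 22 mm, not touched by the fingers (all of step 1 and value of joint zero_button above 0.004 m and contact force between stylus and zero_button above 1.5 N and contact force between the fingers and stylus above 2 N and horizontal distance between stylus_tip and hole_mouth below 0.009 m and angle between stylus's own z axis and vertical below 0.25 rad and z of stylus_tip in the frame of gauge below 0.038 m); the arm keeps its last pose, push and grip.
It fails at once if the zero button is pressed while the straightedge is not flush against the reference face (value of joint zero_button above 0.002 m and not (x of edge_a in the frame of gauge between -0.0722 and -0.0665 m and x of edge_b in the frame of gauge between -0.0722 and -0.0665 m and y of straightedge in the frame of gauge between -0.022 and 0.022 m and height (world z) of straightedge below 0.004 m and angle between straightedge's own z axis and vertical below 0.05 rad)).
It fails at once if the stylus is rammed onto the button with more than 40 N (contact force between stylus and zero_button above 40 N).
It fails at once if another thing on the bench is moved by more than 25 mm (distance of any of multimeter, screwdriver, tape_roll, cell_pack, drill_driver, bit_rack, parts_tray, nutdriver, scraper from where it was at the start of the episode above 0.025 m).
It also fails if it takes over 54 s, if anything falls off the work surface, if the arm or the gripper's body presses on something with over 40 N, if the wrist force passes 120 N, or if a joint passes its speed limit or range.

## Working session

There is one attempt and no reset: what is moved stays moved. The work goes in short steps, Python scripts to look and compute and a tool call to move; the robot and the scene stay as the last step left them, time stands still between calls to the robot, and variables do not carry over. Pictures are saved under pics/ and viewed, about 8 in all and at most 12, crops included, and the job is handed in when it is done.

Besides the shell and the picture viewer there is one more tool, called after "Emit:" as name(argument=value, ...), one argument or row to a line, values as JSON. servo_tool: Moves the arm, as the interface text tells. Its arguments: {"type":"object","properties":{"rows":{"type":"array","items":{"type":"array"}},"force":{"type":"number"}},"required":["rows"]}

```bash
mkdir -p pics; cat > h.py <<'E'
import numpy as np, cv2
from rig import *
def look(cam,name=None):
    im=grab_frame(cam)
    if name: cv2.imwrite(f'pics/{name}.png',im)
    return im
def cal(cam):
    c=get_calibration(cam); return np.array(c['intrinsics']),np.array(c['world_to_cam'])
def toworld(cam,p):
    K,T=cal(cam); return (np.linalg.inv(T)@np.r_[p,1])[:3]
def ray(cam,uv,z):
    K,T=cal(cam); Ti=np.linalg.inv(T); d=Ti[:3,:3]@np.linalg.inv(K)@np.r_[uv,1]; o=Ti[:3,3]
    return o+d*(z-o[2])/d[2]
def proj(cam,P):
    K,T=cal(cam); P=np.atleast_2d(P); c=(T@np.c_[P,np.ones(len(P))].T)[:3]; q=K@c; return (q[:2]/q[2]).T
E
python3 - <<'E'
from h import *
a=look('top','top1')
for t in ['gauge','straightedge','stylus','stand','nutdriver','scraper']:
    for b in boxes_of('top',t): w=toworld('top',b['centre']);print(t,round(b['conf'],2),w.round(),proj('top',w).round())
b=look('scene','scene1')
for t in ['gauge','straightedge','stylus','stand']:
    for b in boxes_of('scene',t): w=toworld('scene',b['centre']);print('S',t,round(b['conf'],2),w.round(),proj('scene',w).round())
s=sense();print(s['clock'],s['eef_pos'],s['tcp_rot'],s['opening'],s['contact_force'])
E
```

```text
gauge 0.95 [638.  31.  64.] [[276. 179.]]
gauge 0.95 [256. 268.  58.] [[209. 289.]]
straightedge 0.96 [283. 504.  15.] [[143. 282.]]
straightedge 0.95 [478. 228.  15.] [[222. 226.]]
straightedge 0.34 [638.  29.  61.] [[277. 179.]]
stylus 0.64 [484. 227.   7.] [[223. 225.]]
stylus 0.39 [ 498. -282.  102.] [[368. 215.]]
stand 0.92 [ 483. -276.   60.] [[364. 221.]]
scraper 0.45 [ 436. -286.   96.] [[370. 233.]]
S gauge 0.96 [286. 259.  64.] [[288. 126.]]
S gauge 0.6 [662.  20.  62.] [[313. 246.]]
S gauge 0.57 [ 376. -422.    8.] [[122. 280.]]
S straightedge 0.6 [287. 499.  15.] [[341. 102.]]
S straightedge 0.59 [495. 214.  16.] [[322. 182.]]
S straightedge 0.44 [ 623. -458.   42.] [[158. 352.]]
S stand 0.65 [ 519. -296.   65.] [[186. 280.]]
S stand 0.47 [ 502. -288.  101.] [[183. 267.]]
0.6 [252.44317115 571.74236978 231.29879895] [3.14159234e+00 1.95213569e-05 2.72582985e+00] 0.997911800953834 [-1.14599029 -0.23340944  0.04841489]
```

View pics/top1.png

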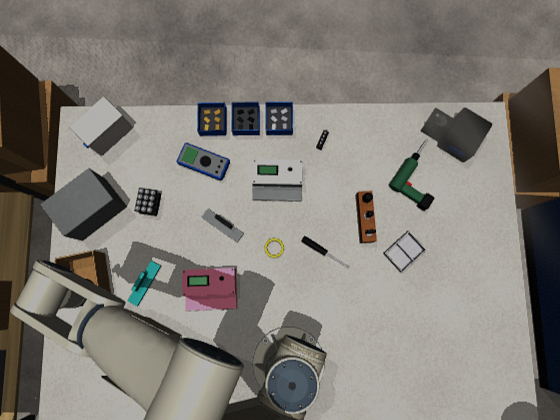

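View pics/scene1.png

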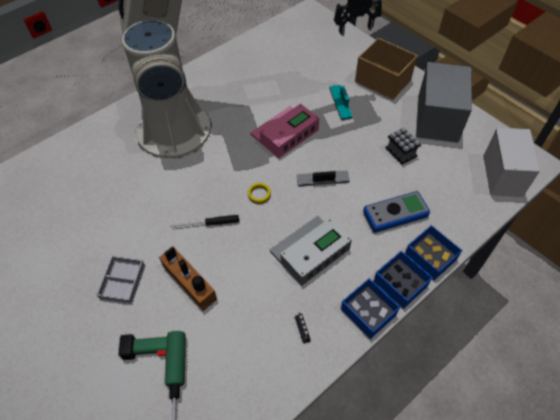

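The top picture shows the white/grey gauge at (277,179) and the grey straightedge at (222,225). The look-alikes are the pink gauge at (210,288) and the turquoise straightedge at (144,283). The stand is at (366,217). The grey and white ones fit the description. I'll get a closer look with the wrist camera.

```bash
python3 - <<'E'
from h import *
K,T=cal('wrist');s=sense();Ti=np.linalg.inv(T)
from scipy.spatial.transform import Rotation as R
Rt=R.from_euler('xyz',s['tcp_rot']).as_matrix()
print(K.round(1)); print('cam in tool',(Rt.T@(Ti[:3,3]-s['eef_pos'])).round(1)); print((Rt.T@Ti[:3,:3]).round(3)); print(Rt.round(3))
# desired tool move from present to (400,190,330)
print((Rt.T@(np.array([430,200,330])-s['eef_pos'])).round())
E
```

```text
[[291.    0.  282.9]
 [  0.  291.  204.3]
 [  0.    0.    1. ]]
cam in tool [  83.4    0.2 -143.6]
[[ 0.    -0.946 -0.325]
 [ 1.    -0.     0.002]
 [-0.002 -0.325  0.946]]
[[-0.915  0.404  0.   ]
 [ 0.404  0.915 -0.   ]
 [-0.     0.    -1.   ]]
[-313. -268.  -99.]
```

```bash
cat >> h.py <<'E'
from scipy.spatial.transform import Rotation as R
def plan(x,y,z,yawdeg,n):
    """print n equal rows to a tool-down world pose, in tool axes"""
    s=sense(); p=np.array(s['eef_pos']); M=R.from_euler('xyz',s['tcp_rot'])
    G=R.from_euler('xyz',[np.pi,0,np.radians(yawdeg)])
    w=(M.inv()*G).as_rotvec()/n; d=(np.array([x,y,z])-p)/n
    print('t',round(s['clock'],2),'at',p.round(1),'rot',np.degrees(s['tcp_rot']).round(2),'open',round(s['opening']*85.4,1),'F',np.array(s['contact_force']).round(1))
    for i in range(n):
        print((M.inv().apply(d)).round(1).tolist(),np.degrees(w).round(2).tolist()); M=M*R.from_rotvec(w)
E
python3 -c "
from h import *
plan(500,180,250,90,8)"
```

```text
t 0.6 at [252.4 571.7 231.3] rot [180.     0.   156.18] open 85.2 F [-1.1 -0.2  0. ]
[-48.1, -32.3, -2.3] [0.0, 0.0, 8.27]
[-52.2, -25.0, -2.3] [0.0, 0.0, 8.27]
[-55.3, -17.3, -2.3] [0.0, 0.0, 8.27]
[-57.2, -9.1, -2.3] [0.0, 0.0, 8.27]
[-57.9, -0.8, -2.3] [0.0, 0.0, 8.27]
[-57.4, 7.5, -2.3] [0.0, 0.0, 8.27]
[-55.8, 15.7, -2.3] [0.0, 0.0, 8.27]
[-52.9, 23.6, -2.3] [0.0, 0.0, 8.27]
```

Emit:
servo_tool(
  rows=[
    [85,[-48,-32,-2],[0,0,8.3]],
    [85,[-52,-25,-2],[0,0,8.3]],
    [85,[-55,-17,-2],[0,0,8.3]],
    [85,[-57,-9,-2],[0,0,8.3]],
    [85,[-58,-1,-2],[0,0,8.3]],
    [85,[-57,8,-2],[0,0,8.3]],
    [85,[-56,16,-2],[0,0,8.3]],
    [85,[-53,24,-2],[0,0,8.3]],
  ],
)

```text
clock: 1.6
eef_pos: [500.9, 179.3, 247.7]
tcp_rot: [3.141, -0.0, 1.562]
contact_force: [-0.3, 1.8, 0.1]
opening: 0.996
```

Emit:
servo_tool(
  rows=[
    [85,[0,0,0],[0,0,0]],
    [85,[0,0,0],[0,0,0]],
  ],
)

```text
clock: 1.85
eef_pos: [499.8, 180.9, 247.2]
tcp_rot: [-3.141, -0.0, 1.567]
contact_force: [-0.2, 0.7, -0.4]
opening: 0.997
```

```bash
python3 - <<'E'
from h import *
s=sense();print(s['clock'],s['eef_pos'],s['tcp_rot'])
im=look('wrist','w1')
for t in ['gauge','straightedge']:
    for m in trace('wrist',t):
        k=m['mask'];ys,xs=np.nonzero(k);print(t,round(m['conf'],2),k.sum(),xs.mean(),ys.mean())
    for b in boxes_of('wrist',t): print(t,b['conf'],toworld('wrist',b['centre']).round())
np.save('w1_cal.npy',np.array([cal('wrist')[1]]))
cv2.imwrite('pics/w1b.png',cv2.resize(im,(800,600),interpolation=cv2.INTER_CUBIC))
E
```

```text
1.85 [499.81482213 180.89821093 247.1969    ] [-3.14113130e+00 -3.17077681e-04  1.56671683e+00]
gauge 0.86 21117 81.6643936165175 88.27484964720368
gauge 0.59 10099 386.8417665115358 260.0073274581642
gauge 0.85 [632.  76.  43.]
gauge 0.63 [409. -92.  26.]
straightedge 0.84 4123 272.3039049235993 128.92068881882125
straightedge 0.57 10358 386.9536590075304 260.38250627534273
straightedge 0.97 [493. 237.  13.]
```

View pics/w1b.png

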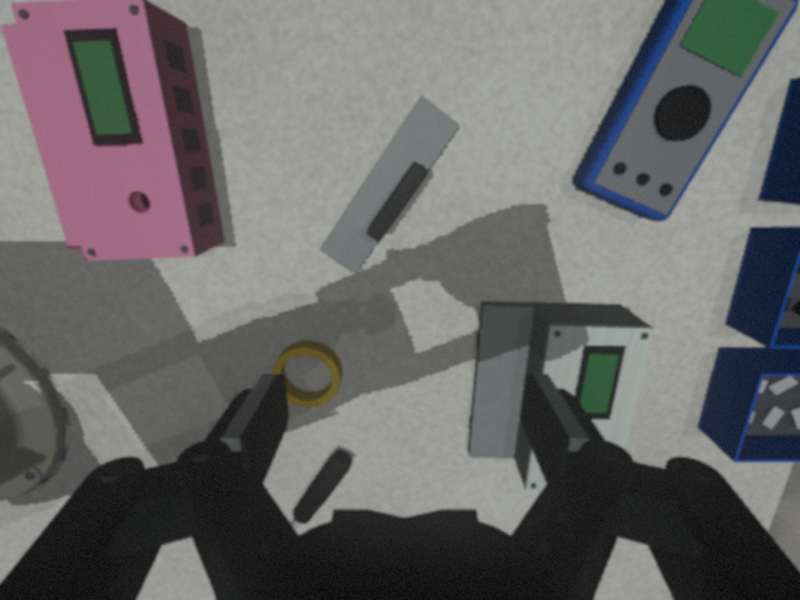

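The wrist view (800 px scale) shows the grey straightedge with corners about (422,97), (458,125), (356,271) and (321,247). Its rib is on the lower-right side, so the working edge is the upper-left one. The gauge ledge's top front edge runs (481,303)-(470,457).

```bash
python3 - <<'E'
from h import *
c=np.array([[422,97],[458,125],[356,271],[321,247]])*.7
P=np.array([ray('wrist',p,14) for p in c]);print(P.round(1),'centre',P.mean(0))
L=np.array([ray('wrist',np.array(p)*.7,14) for p in [(481,303),(470,457)]]);print(L.round(1))
for a in [P[0]-P[3],P[1]-P[2],L[0]-L[1]]: print(np.linalg.norm(a),np.degrees(np.arctan2(a[1],a[0])))
# body top corners z=60 
for p in [(549,325),(652,328),(533,490)]: print(ray('wrist',np.array(p)*.7,60).round(1))
E
```

```text
[[515.2 306.9  14. ]
 [545.8 285.3  14. ]
 [454.8 157.6  14. ]
 [423.4 180.7  14. ]] centre [484.799124   232.63511676  14.        ]
[[574.5 125.3  14. ]
 [572.9 -56.9  14. ]]
155.96507492712968 53.9639167651802
156.7467758513975 54.54676205624964
182.21341347504983 89.50822795665603
[625.4 122.   60. ]
[715.1 119.   60. ]
[629.4 -58.3  60. ]
```

```bash
python3 -c "
from h import *
plan(494.5,225.6,110,234.3,14)"
```

```text
t 2.1 at [499.5 181.9 247.3] rot [-179.99   -0.     89.9 ] open 84.8 F [-0.   0.1 -0.2]
[3.1, -0.4, 9.8] [-0.0, -0.0, -10.31]
[3.1, 0.2, 9.8] [-0.0, -0.0, -10.31]
[3.0, 0.8, 9.8] [-0.0, -0.0, -10.31]
[2.9, 1.3, 9.8] [-0.0, -0.0, -10.31]
[2.6, 1.8, 9.8] [-0.0, -0.0, -10.31]
[2.2, 2.2, 9.8] [-0.0, -0.0, -10.31]
[1.8, 2.6, 9.8] [-0.0, -0.0, -10.31]
[1.3, 2.9, 9.8] [-0.0, -0.0, -10.31]
[0.8, 3.0, 9.8] [-0.0, -0.0, -10.31]
[0.2, 3.1, 9.8] [-0.0, -0.0, -10.31]
[-0.4, 3.1, 9.8] [-0.0, -0.0, -10.31]
[-0.9, 3.0, 9.8] [-0.0, -0.0, -10.31]
[-1.4, 2.8, 9.8] [-0.0, -0.0, -10.31]
[-1.9, 2.5, 9.8] [-0.0, -0.0, -10.31]
```

Emit:
servo_tool(
  rows=[
    [85,[3,0,10],[0,0,-10.3]],
    [85,[3,0,10],[0,0,-10.3]],
    [85,[3,1,10],[0,0,-10.3]],
    [85,[3,1,10],[0,0,-10.3]],
    [85,[3,2,10],[0,0,-10.3]],
    [85,[2,2,10],[0,0,-10.3]],
    [85,[2,3,10],[0,0,-10.3]],
    [85,[1,3,10],[0,0,-10.3]],
  ],
)

```text
clock: 3.1
eef_pos: [497.2, 207.2, 167.0]
tcp_rot: [3.141, 0.0, 3.013]
contact_force: [-0.6, 0.3, 0.2]
opening: 0.997
```

Emit:
servo_tool(
  rows=[
    [85,[1,3,10],[0,0,-10.3]],
    [85,[0,3,10],[0,0,-10.3]],
    [85,[0,3,10],[0,0,-10.3]],
    [85,[-1,3,10],[0,0,-10.3]],
    [85,[-1,3,9],[0,0,-10.3]],
    [85,[-2,2,9],[0,0,-10.3]],
    [85,[0,0,0],[0,0,0]],
    [85,[0,0,0],[0,0,0]],
  ],
)

```text
clock: 4.1
eef_pos: [495.2, 224.7, 109.6]
tcp_rot: [-3.141, 0.0, -2.203]
contact_force: [-0.0, 0.1, 0.3]
opening: 0.994
```

```bash
python3 - <<'E'
from h import *
plan(494.5,225.6,21,234.3,2)
im=look('wrist')
cv2.imwrite('pics/w2.png',cv2.resize(im,(800,600),interpolation=cv2.INTER_CUBIC))
E
```

```text
t 4.1 at [495.2 224.7 109.6] rot [-1.7999e+02  1.0000e-02 -1.2620e+02] open 84.9 F [-0.   0.1  0.3]
[-0.1, 0.5, 44.3] [-0.0, 0.01, -0.25]
[-0.2, 0.5, 44.3] [-0.0, 0.01, -0.25]
```

View pics/w2.png

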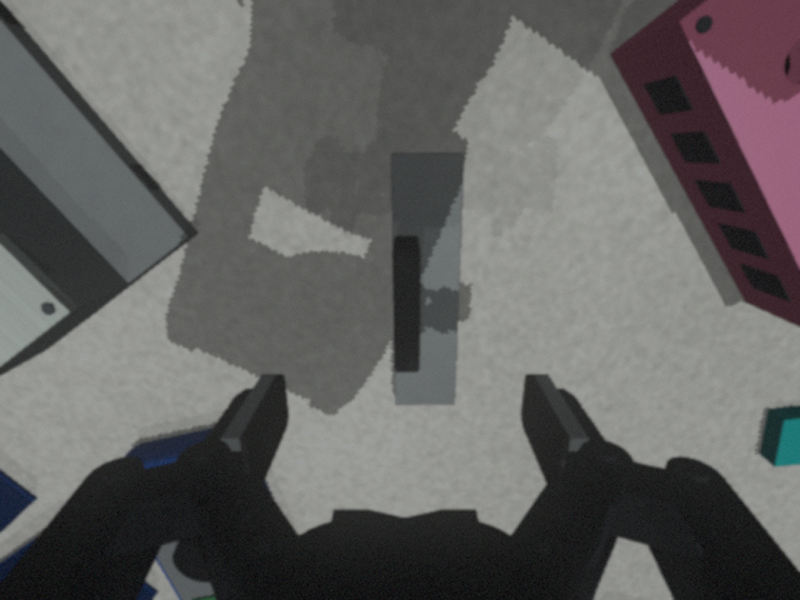

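The straightedge (grey, working edge to the right) is lined up between the fingers. Its rib top spans (394,237)-(419,371), and the gauge ledge corner is at (196,232). This confirms the straightedge is the grey one.

```bash
python3 - <<'E'
from h import *
P=np.array([ray('wrist',np.array(p)*.7,50) for p in [(394,237),(419,237),(419,371),(394,371)]]);print(P.round(1),P.mean(0))
a=P[3]-P[0];print(np.linalg.norm(a),np.degrees(np.arctan2(a[1],a[0])))
F=np.array([ray('wrist',np.array(p)*.7,14) for p in [(391,153),(463,153),(455,404),(396,404)]]);print(F.round(1),F.mean(0))
a=(F[3]+F[2]-F[0]-F[1])/2;print(np.linalg.norm(a),np.degrees(np.arctan2(a[1],a[0])))
C=ray('wrist',np.array((196,232))*.7,14);D=ray('wrist',np.array((0,8))*.7,14);E=ray('wrist',np.array((128,284))*.7,14);print(C,D,E,np.degrees(np.arctan2(*(C-D)[1::-1])))
m=P.mean(0); plan(m[0],m[1],21,234.3,2)
E
```

```text
[[474.9 187.6  50. ]
 [464.9 194.9  50. ]
 [508.5 256.   50. ]
 [519.7 247.9  50. ]] [491.99976054 221.59933986  50.        ]
75.12288246991949 53.383644635367
[[453.6 154.8  14. ]
 [421.9 178.   14. ]
 [514.6 308.3  14. ]
 [546.6 284.9  14. ]] [484.17554175 231.50561694  14.        ]
159.9607266021564 54.510370340512246
[570.98622657 122.8728371   14.        ] [568.61680792 -13.19151302  14.        ] [627.13653371 121.13727631  14.        ] 89.00235463225965
t 4.15 at [495.3 224.6 109.7] rot [-1.7998e+02  2.0000e-02 -1.2618e+02] open 84.9 F [ 0.1 -0.7 -0.1]
[2.2, 0.5, 44.3] [-0.01, 0.01, -0.24]
[2.2, 0.5, 44.3] [-0.01, 0.01, -0.24]
```

Emit:
servo_tool(
  rows=[
    [85,[1,0.5,30],[0,0,-0.3]],
    [85,[1,0.5,30],[0,0,0]],
    [85,[1,0,28],[0,0,0]],
    [12,[0,0,0],[0,0,0]],
    [5,[0,0,0],[0,0,0]],
    [5,[0,0,0],[0,0,0]],
    [5,[0,0,0],[0,0,0]],
    [5,[0,0,0],[0,0,0]],
  ],
  force=60,
)

```text
clock: 5.15
eef_pos: [493.3, 222.8, 22.4]
tcp_rot: [-3.141, 0.001, -2.195]
contact_force: [-1.6, -0.2, 7.7]
opening: 0.154
```

Emit:
servo_tool(
  rows=[
    [5,[0,0,0],[0,0,0]],
    [5,[0,0,0],[0,0,0]],
  ],
)

```text
clock: 5.4
eef_pos: [493.3, 222.8, 22.4]
tcp_rot: [-3.141, 0.001, -2.195]
contact_force: [-0.8, 0.3, 6.1]
opening: 0.154
```

```bash
python3 -c "
from h import *
plan(530,60,100,89.3,15)"
```

```text
t 5.4 at [493.3 222.8  22.4] rot [-1.7996e+02  8.0000e-02 -1.2574e+02] open 13.2 F [-0.8  0.3  6.1]
[7.4, -8.3, -5.2] [0.01, 0.01, 9.66]
[5.9, -9.5, -5.2] [0.01, 0.01, 9.66]
[4.2, -10.3, -5.2] [0.01, 0.01, 9.66]
[2.4, -10.9, -5.2] [0.01, 0.01, 9.66]
[0.6, -11.1, -5.2] [0.01, 0.01, 9.66]
[-1.3, -11.1, -5.2] [0.01, 0.01, 9.66]
[-3.2, -10.7, -5.2] [0.01, 0.01, 9.66]
[-4.9, -10.0, -5.2] [0.01, 0.01, 9.66]
[-6.5, -9.0, -5.2] [0.01, 0.01, 9.66]
[-7.9, -7.8, -5.2] [0.01, 0.01, 9.66]
[-9.1, -6.4, -5.2] [0.01, 0.01, 9.66]
[-10.1, -4.7, -5.2] [0.01, 0.01, 9.66]
[-10.7, -3.0, -5.2] [0.01, 0.01, 9.66]
[-11.1, -1.1, -5.2] [0.01, 0.01, 9.66]
[-11.1, 0.7, -5.2] [0.01, 0.01, 9.66]
```

Emit:
servo_tool(
  rows=[
    [5,[0,0,-30],[0,0,0]],
    [5,[0,0,-40],[0,0,0]],
    [5,[7,-8,-8],[0,0,9.7]],
    [5,[6,-9,0],[0,0,9.7]],
    [5,[4,-10,0],[0,0,9.7]],
    [5,[2,-11,0],[0,0,9.7]],
    [5,[0,-11,0],[0,0,9.7]],
    [5,[-1,-11,0],[0,0,9.7]],
  ],
)

```text
clock: 6.4
eef_pos: [507.3, 158.3, 99.4]
tcp_rot: [-3.142, -0.0, 3.067]
contact_force: [-0.3, 0.1, -3.4]
opening: 0.152
```

Emit:
servo_tool(
  rows=[
    [5,[-3,-11,0],[0,0,9.7]],
    [5,[-5,-10,0],[0,0,9.7]],
    [5,[-7,-9,0],[0,0,9.7]],
    [5,[-8,-8,0],[0,0,9.7]],
    [5,[-9,-6,0],[0,0,9.7]],
    [5,[-10,-5,0],[0,0,9.7]],
    [5,[-11,-3,0],[0,0,9.7]],
    [5,[-11,-1,0],[0,0,9.7]],
  ],
)

```text
clock: 7.4
eef_pos: [526.8, 70.8, 99.4]
tcp_rot: [-3.141, 0.0, 1.713]
contact_force: [0.2, 0.9, -4.0]
opening: 0.152
```

Emit:
servo_tool(
  rows=[
    [5,[-11,1,0],[0,0,9.2]],
    [5,[-12,0,0],[0,0,0]],
    [5,[-12,0,0],[0,0,0]],
    [5,[0,0,0],[0,0,0]],
    [5,[0,0,0],[0,0,0]],
  ],
)

```text
clock: 8.02
eef_pos: [529.3, 36.5, 99.3]
tcp_rot: [-3.142, -0.0, 1.559]
contact_force: [0.5, 0.0, -2.9]
opening: 0.156
```

```bash
python3 - <<'E'
from h import *
plan(530,34,40,89.3,3)
im=look('wrist')
cv2.imwrite('pics/w3.png',cv2.resize(im,(800,600),interpolation=cv2.INTER_CUBIC))
E
```

```text
t 8.03 at [529.3  36.5  99.3] rot [-1.800e+02 -1.000e-02  8.931e+01] open 13.3 F [ 0.5  0.  -2.9]
[-0.8, 0.2, 19.8] [-0.0, -0.0, 0.0]
[-0.8, 0.2, 19.8] [-0.0, -0.0, 0.0]
[-0.8, 0.2, 19.8] [-0.0, -0.0, 0.0]
```

View pics/w3.png

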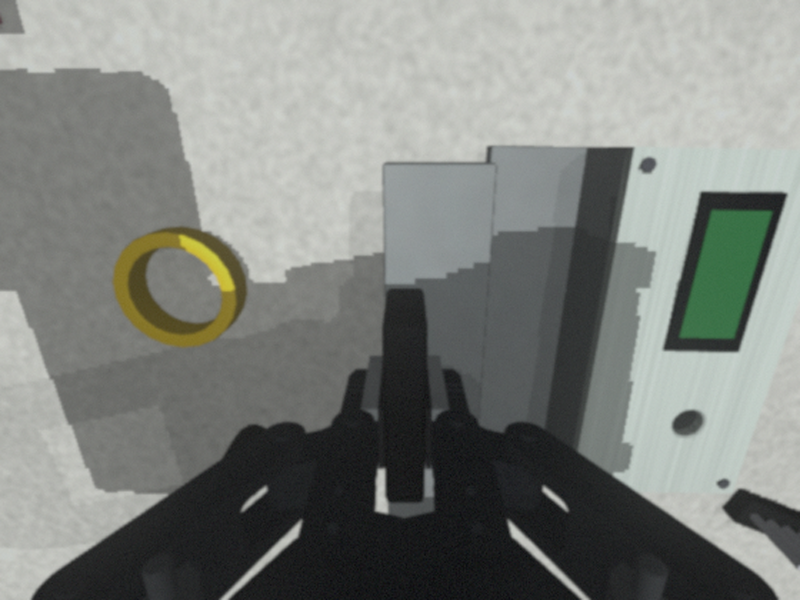

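The straightedge is held aligned over the bench in front of the ledge. The ledge's +y corner is at about (490,147), the body's top corner at (635,149), the hole at (687,423), and the held foot's far corners at (384,163) and (496,164).

```bash
python3 - <<'E'
from h import *
r=lambda p,z:ray('wrist',np.array(p)*.7,z).round(1)
print('ledge corner',r((490,147),14),'ledge back',r((585,148),14),'body',r((635,149),60),'hole',r((687,423),60),'screws',r((648,164),60),r((723,483),60))
print('foot',r((384,163),91),r((496,164),91),r((384,284),91),r((489.5,284),91))
E
```

```text
ledge corner [575.7 121.3  14. ] ledge back [625.1 120.2  14. ] body [627.1 119.6  60. ] hole [676.9 -16.2  60. ] screws [633.5 113.6  60. ] [705.  -55.8  60. ]
foot [523.8 116.2  91. ] [563.  115.4  91. ] [522.6  71.8  91. ] [563.1  71.3  91. ]
```

Emit:
servo_tool(
  rows=[
    [5,[-2,0,25],[0,0,0]],
    [5,[-2,0,25],[0,0,0]],
    [5,[-1,0,18],[0,0,0]],
    [5,[0,0,5],[0,0,0]],
    [5,[0,0,3],[0,0,0]],
    [5,[0,0,0],[0,0,0]],
    [5,[0,4,0],[0,0,0]],
    [5,[0,3,0],[0,0,0]],
  ],
)

```text
clock: 9.07
eef_pos: [537.1, 31.4, 23.8]
tcp_rot: [3.14, -0.0, 1.558]
contact_force: [0.5, 0.0, -3.3]
opening: 0.153
```

Emit:
servo_tool(
  rows=[
    [5,[0,2,0],[0,0,0]],
    [5,[0,1,0],[0,0,0]],
    [5,[0,0,0],[0,0,0]],
  ],
)

```text
clock: 9.45
eef_pos: [539.2, 31.3, 23.2]
tcp_rot: [-3.141, 0.0, 1.558]
contact_force: [-1.3, -0.2, -2.9]
opening: 0.153
```

Emit:
servo_tool(
  rows=[
    [5,[0,0,0.8],[0,0,0]],
    [5,[0,0,0],[0,0,0]],
  ],
)

```text
clock: 9.7
eef_pos: [539.2, 31.3, 22.4]
tcp_rot: [-3.141, 0.0, 1.558]
contact_force: [-0.5, -0.2, -1.7]
opening: 0.152
```

Emit:
servo_tool(
  rows=[
    [5,[0,1.2,0],[0,0,0]],
    [5,[0,0,0],[0,0,0]],
  ],
)

```text
clock: 9.95
eef_pos: [539.5, 31.4, 22.4]
tcp_rot: [-3.139, -0.0, 1.558]
contact_force: [-5.1, 0.2, 3.3]
opening: 0.154
```

Emit:
servo_tool(
  rows=[
    [5,[0,1.2,0],[0,0,0]],
    [5,[0,0,0],[0,0,0]],
  ],
)

```text
clock: 10.2
eef_pos: [539.7, 31.4, 22.4]
tcp_rot: [-3.138, -0.0, 1.558]
contact_force: [-8.4, 1.6, 6.7]
opening: 0.154
```

Emit:
servo_tool(
  rows=[
    [5,[0,1.5,0],[0,0,0]],
    [5,[0,0,0],[0,0,0]],
  ],
)

```text
clock: 10.45
eef_pos: [539.9, 31.5, 22.4]
tcp_rot: [-3.135, -0.0, 1.557]
contact_force: [-12.8, 2.7, 12.0]
opening: 0.153
```

```bash
python3 - <<'E'
from h import *
s=sense();print(s['wrist_torque'],s['contact_force'],s['eef_pos'],np.degrees(s['tcp_rot']))
E
```

```text
[ 0.20092801  2.12422305 -0.44094046] [-12.78996882   2.6744411   11.97744472] [539.87685699  31.47776731  22.42303318] [-1.79631306e+02 -9.51608187e-03  8.92264655e+01]
```

Emit:
servo_tool(
  rows=[
    [5,[0,-1,0],[0,0,0]],
    [5,[0,-0.7,-0.3],[0,0,0]],
    [5,[0,0,0],[0,0,0]],
    [30,[0,0,0],[0,0,0]],
    [60,[0,0,0],[0,0,0]],
    [60,[0,0,0],[0,0,0]],
    [60,[0,0,0],[0,0,0]],
  ],
)

```text
clock: 11.32
eef_pos: [541.8, 31.3, 22.9]
tcp_rot: [3.141, -0.0, 1.558]
contact_force: [-0.4, -0.5, -0.3]
opening: 0.699
```

Emit:
servo_tool(
  rows=[
    [60,[0,0,-40],[0,0,0]],
    [60,[0,0,-50],[0,0,0]],
    [60,[0,-40,-30],[0,0,0]],
    [60,[0,0,0],[0,0,0]],
    [60,[0,0,0],[0,0,0]],
  ],
)

```text
clock: 11.95
eef_pos: [502.0, 31.8, 142.8]
tcp_rot: [3.141, -0.0, 1.558]
contact_force: [0.8, -1.3, -0.9]
opening: 0.701
```

```bash
python3 - <<'E'
from h import *
plan(500,-250,200,90,8)
im=look('wrist','w4raw')
np.save('w4cal.npy',cal('wrist')[1])
cv2.imwrite('pics/w4.png',cv2.resize(im[:,200:],None,fx=2.2,fy=1.43*1.0,interpolation=cv2.INTER_CUBIC) if 0 else cv2.resize(im,(800,600),interpolation=cv2.INTER_CUBIC))
E
```

```text
t 11.95 at [502.   31.8 142.8] rot [179.94  -0.    89.28] open 59.8 F [ 0.8 -1.3 -0.9]
[-35.2, 0.2, -7.2] [0.01, -0.0, -0.09]
[-35.2, 0.1, -7.2] [0.01, -0.0, -0.09]
[-35.2, 0.1, -7.2] [0.01, -0.0, -0.09]
[-35.2, 0.0, -7.2] [0.01, -0.0, -0.09]
[-35.2, -0.0, -7.2] [0.01, -0.0, -0.09]
[-35.2, -0.1, -7.2] [0.01, -0.0, -0.09]
[-35.2, -0.1, -7.2] [0.01, -0.0, -0.09]
[-35.2, -0.2, -7.2] [0.01, -0.0, -0.09]
```

View pics/w4.png

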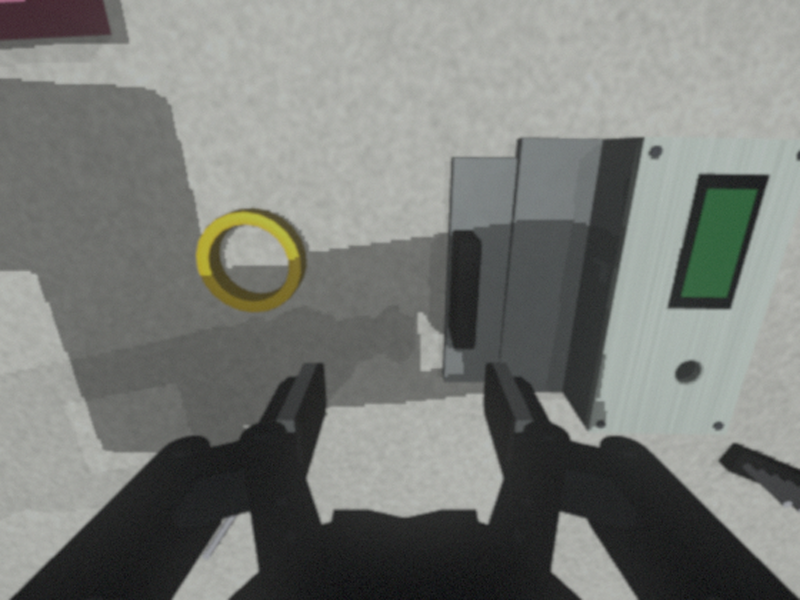

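The straightedge lies along the ledge. Its ends are at about (452,157) and (445,381), against the ledge's (519,138) and (500,391), so it is centred to within a few mm. I'll zoom in on the seam.

```bash
python3 - <<'E'
from h import *
im=cv2.imread('pics/w4raw.png')
c=im[90:275,300:420]; c=cv2.convertScaleAbs(c,alpha=1.6)
a=cv2.resize(c[:95],None,fx=6,fy=6,interpolation=cv2.INTER_NEAREST)[:570]
cv2.imwrite('pics/w4c.png',cv2.resize(np.hstack([c[:95],c[90:185]]),None,fx=3.3,fy=6,interpolation=cv2.INTER_NEAREST))
r=lambda p,z:ray('wrist',np.array(p)*.7,z).round(1)
print('ledge',r((519,138),14),r((561,391),14),'body',r((642,138),60),r((590,430),60),'hole',r((688,371),60))
print('SE',r((452,157),14),r((516,157),14),r((445,381),14),r((500,381),14))
print('screws',[r(p,60) for p in [(655,152),(600,424),(718,426)]])
# seam profile
g=im.astype(int).sum(2)
for y in [112,125,140,150,250,262]: print(y,g[y,345:372])
E
```

```text
ledge [574.3 121.5  14. ] [619.7 -57.8  14. ] body [625.1 119.8  60. ] [622.1 -57.9  60. ] hole [676.6 -15.3  60. ]
SE [533.4 110.9  14. ] [573.3 110.4  14. ] [532.2 -48.1  14. ] [573.2 -48.6  14. ]
screws [array([632.9, 112.9,  60. ]), array([627.9, -53.4,  60. ]), array([704.4, -55.9,  60. ])]
112 [389 398 389 394 397 387 385 392 381 380 385 385 387 385 386 373 319 243
 226 304 366 380 380 379 377 379 382]
125 [387 388 389 384 389 386 385 381 379 381 384 378 380 383 367 305 232 258
 335 366 383 383 377 384 377 382 380]
140 [383 386 388 379 384 377 377 379 378 382 381 379 375 353 275 221 291 347
 372 375 369 372 372 378 378 378 375]
150 [384 383 377 383 381 383 378 376 372 369 374 372 345 283 225 290 354 370
 374 380 376 380 366 378 379 376 381]
250 [234 229 244 228 208 215 240 239 235 241 240 241 243 244 244 242 241 243
 242 237 242 244 246 237 244 241 240]
262 [118 111 127 166 179 181 184 185 185 191 182 196 195 215 221 221 229 222
 221 226 227 240 239 235 230 244 237]
```

View pics/w4c.png

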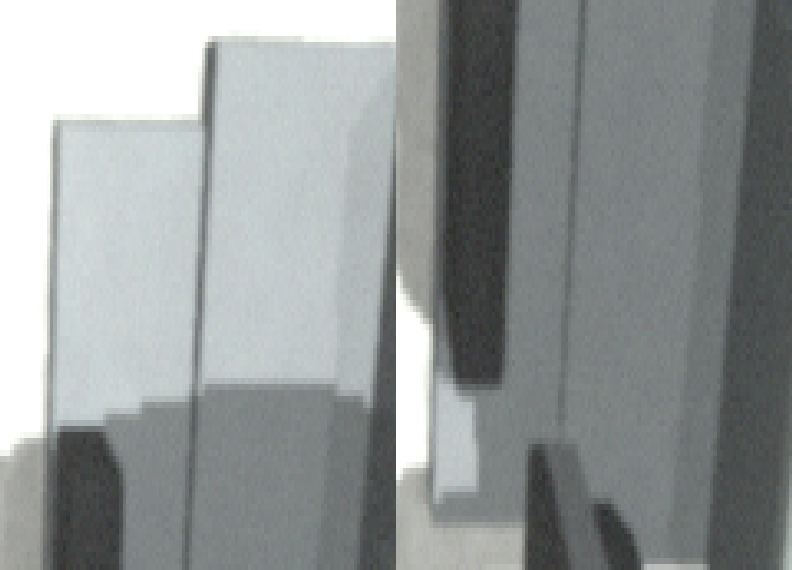

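The seam is tight at the -y end and slightly wider (about 1–1.5 mm) at the +y end. I'll nudge the rib's +y end gently with closed fingers.

Emit:
servo_tool(
  rows=[
    [0,[20,0,0],[0,0,0]],
    [0,[0,0,30],[0,0,0]],
    [0,[0,0,30],[0,0,0]],
    [0,[0,0,30],[0,0,0]],
    [0,[0,0,24],[0,0,0]],
    [0,[0,0,10],[0,0,0]],
    [0,[0,6,0],[0,0,0]],
    [0,[0,4,0],[0,0,0]],
  ],
  force=20,
)

```text
clock: 13.0
eef_pos: [513.1, 51.7, 19.4]
tcp_rot: [3.14, -0.0, 1.558]
contact_force: [-0.5, -0.5, 0.0]
opening: 0.002
```

Emit:
servo_tool(
  rows=[
    [0,[0,2,0],[0,0,0]],
    [0,[0,2,0],[0,0,0]],
  ],
)

```text
clock: 13.25
eef_pos: [516.3, 51.7, 19.4]
tcp_rot: [3.141, -0.0, 1.558]
contact_force: [0.6, 0.2, -0.1]
opening: 0.002
```

Emit:
servo_tool(
  rows=[
    [0,[0,1.5,0],[0,0,0]],
    [0,[0,0,0],[0,0,0]],
  ],
)

```text
clock: 13.5
eef_pos: [517.4, 51.6, 18.9]
tcp_rot: [3.141, -0.0, 1.558]
contact_force: [-0.2, 0.5, 0.1]
opening: -0.002
```

Emit:
servo_tool(
  rows=[
    [0,[0,2,0],[0,0,0]],
    [0,[0,0,0],[0,0,0]],
  ],
)

```text
clock: 13.75
eef_pos: [519.2, 51.6, 18.7]
tcp_rot: [-3.141, 0.0, 1.558]
contact_force: [0.4, -0.2, -0.5]
opening: -0.001
```

Emit:
servo_tool(
  rows=[
    [0,[0,1.5,0],[0,0,0]],
    [0,[0,0,0],[0,0,0]],
  ],
)

```text
clock: 14.0
eef_pos: [520.2, 51.6, 18.6]
tcp_rot: [-3.14, 0.0, 1.558]
contact_force: [-3.2, 0.3, 1.6]
opening: -0.002
```

Emit:
servo_tool(
  rows=[
    [0,[0,1.5,0],[0,0,0]],
    [0,[0,0,0],[0,0,0]],
  ],
)

```text
clock: 14.25
eef_pos: [520.3, 51.6, 18.5]
tcp_rot: [-3.138, 0.0, 1.558]
contact_force: [-8.0, 1.1, 5.7]
opening: -0.001
```

Emit:
servo_tool(
  rows=[
    [0,[0,-8,-2],[0,0,0]],
    [0,[0,-10,-40],[0,0,0]],
    [30,[0,0,-60],[0,0,0]],
    [30,[-40,0,-60],[0,0,0]],
    [30,[-60,-5,-40],[0,0,0]],
    [30,[-60,-5,0],[0,0,0]],
    [30,[-50,-2,0],[0,0,0]],
    [30,[-30,0,0],[0,0,0]],
  ],
)

```text
clock: 15.25
eef_pos: [489.9, -177.1, 207.9]
tcp_rot: [3.14, 0.001, 1.557]
contact_force: [-0.4, 0.1, -0.8]
opening: 0.352
```

Emit:
servo_tool(
  rows=[
    [30,[0,0,0],[0,0,0.7]],
    [30,[0,0,0],[0,0,0]],
    [30,[0,0,0],[0,0,0]],
  ],
)

```text
clock: 15.62
eef_pos: [490.1, -173.6, 207.4]
tcp_rot: [3.142, -0.0, 1.547]
contact_force: [0.1, -0.5, 0.1]
opening: 0.352
```

```bash
python3 - <<'E'
from h import *
im=look('wrist')
for t in ['stylus','nutdriver','scraper','stand']:
    for b in boxes_of('wrist',t): w=toworld('wrist',b['centre']);print(t,round(b['conf'],2),w.round(),(proj('wrist',w)/.7).round())
plan(500,-275,200,90,3)
cv2.imwrite('pics/w5.png',cv2.resize(im,(800,600),interpolation=cv2.INTER_CUBIC))
E
```

```text
stylus 0.59 [ 502. -280.  108.] [[424. 436.]]
stand 0.85 [ 498. -264.   53.] [[415. 375.]]
t 15.88 at [ 490.2 -174.1  207.4] rot [180.     0.    88.63] open 29.8 F [ 0.3 -0.4 -0.2]
[-33.5, 4.1, 2.5] [0.0, 0.0, -0.46]
[-33.6, 3.8, 2.5] [0.0, 0.0, -0.46]
[-33.6, 3.5, 2.5] [0.0, 0.0, -0.46]
```

View pics/w5.png

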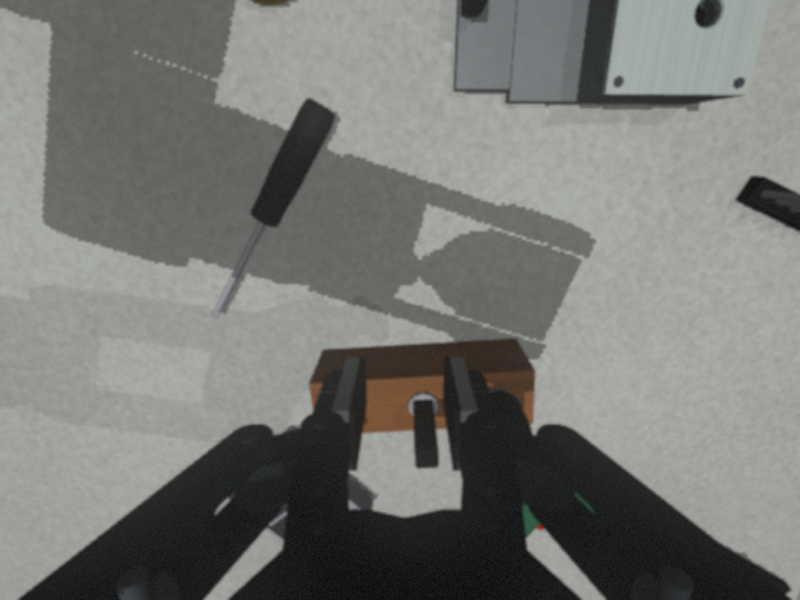

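Emit:
servo_tool(
  rows=[
    [60,[-45,3,0],[0,0,-0.7]],
    [60,[-45,3,0],[0,0,-0.7]],
    [60,[-45,3,0],[0,0,0]],
    [60,[-5,0,0],[0,0,0]],
    [60,[0,0,0],[0,0,0]],
  ],
)

```text
clock: 16.5
eef_pos: [497.1, -314.4, 207.1]
tcp_rot: [-3.141, -0.001, 1.57]
contact_force: [-1.1, -0.1, -0.3]
opening: 0.702
```

```bash
python3 - <<'E'
from h import *
im=look('wrist')
for t in ['stylus','nutdriver','scraper','stand']:
    for b in boxes_of('wrist',t): w=toworld('wrist',b['centre']);print(t,round(b['conf'],2),w.round(),(proj('wrist',w)/.7).round())
plan(500,-275,200,90,1)
cv2.imwrite('pics/w6.png',cv2.resize(im,(800,600),interpolation=cv2.INTER_CUBIC))
E
```

```text
stylus 0.78 [ 503. -279.  126.] [[414. 245.]]
nutdriver 0.65 [ 559. -280.  110.] [[508. 241.]]
scraper 0.58 [ 444. -289.  105.] [[316. 253.]]
stand 0.94 [ 495. -275.   59.] [[400. 217.]]
t 16.75 at [ 497.5 -313.7  207.5] rot [180.    -0.    90.04] open 60.1 F [-0.2 -0.6  0.7]
[38.7, 2.5, 7.5] [0.0, -0.0, 0.04]
```

View pics/w6.png

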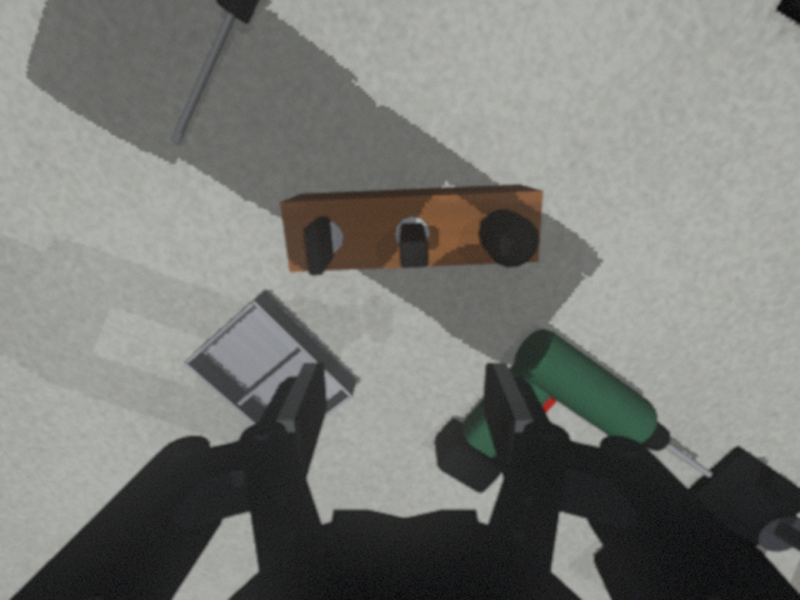

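Candidates in the stand:
- (318,245): thin flat handle, the scraper.
- (414,252): square-topped and tallest, the stylus.
- (509,238): large round handle, the nut driver.

The middle one fits the description. I'll confirm it in a crop and measure it.

```bash
python3 - <<'E'
from h import *
r=lambda p,z:ray('wrist',np.array(p)*.7,z).round(1)
im=cv2.imread('pics/w6.png')
cv2.imwrite('pics/w6c.png',cv2.resize(cv2.convertScaleAbs(im[175:290,270:555],alpha=1.8),None,fx=2.8,fy=2.8,interpolation=cv2.INTER_CUBIC))
S=np.array([r(p,60) for p in [(283,203),(542,190),(538,262),(290,271)]]);print('stand',S,S.mean(0))
a=S[1]-S[0]+S[2]-S[3];print(np.degrees(np.arctan2(a[1],a[0])))
print('stylus top',r((414,253),124),'collar',r((412,232),64))
E
```

```text
stand [[ 414.6 -264.8   60. ]
 [ 592.3 -255.8   60. ]
 [ 594.9 -306.6   60. ]
 [ 415.2 -313.5   60. ]] [ 504.25  -285.175   60.   ]
2.5472932127886136
stylus top [ 503.6 -284.6  124. ] collar [ 503.6 -284.1   64. ]
```

View pics/w6c.png

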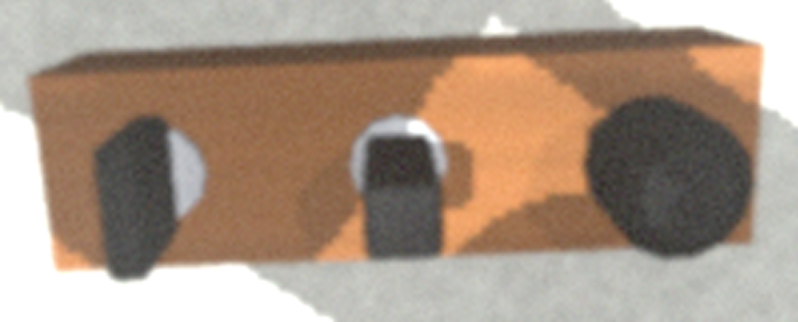

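The crop confirms it: the middle tool has the square handle.

```bash
python3 -c "
from h import *
plan(504,-284.8,135,92.5,1)"
```

```text
t 16.75 at [ 497.5 -313.7  207.5] rot [180.    -0.    90.04] open 60.1 F [-0.2 -0.6  0.7]
[28.9, 6.5, 72.5] [0.0, -0.0, -2.46]
```

Emit:
servo_tool(
  rows=[
    [38,[15,3.3,35],[0,0,-2.5]],
    [38,[14,2.5,32],[0,0,0]],
    [38,[0,0,0],[0,0,0]],
    [38,[0,0,0],[0,0,0]],
  ],
  force=60,
)

```text
clock: 17.25
eef_pos: [503.3, -286.0, 141.6]
tcp_rot: [3.14, 0.001, 1.615]
contact_force: [0.2, -0.4, 0.1]
opening: 0.444
```

```bash
python3 - <<'E'
from h import *
plan(504,-284.8,82,92.5,2)
im=look('wrist','w7raw'); 
for b in boxes_of('wrist','stylus'): w=toworld('wrist',b['centre']);print(round(b['conf'],2),w.round(1))
E
```

```text
t 17.25 at [ 503.3 -286.   141.6] rot [1.7994e+02 5.0000e-02 9.2510e+01] open 37.9 F [ 0.2 -0.4  0.1]
[0.6, 0.3, 29.8] [0.03, 0.03, 0.01]
[0.6, 0.4, 29.8] [0.03, 0.03, 0.01]
0.67 [ 503.7 -281.6  118.6]
```

Consistent. Descend and grip.

Emit:
servo_tool(
  rows=[
    [38,[0.6,0.3,20],[0,0,0]],
    [38,[0.6,0.3,20],[0,0,0]],
    [38,[0,0,19],[0,0,0]],
    [38,[0,0,0],[0,0,0]],
  ],
)

```text
clock: 17.85
eef_pos: [502.5, -284.3, 80.5]
tcp_rot: [-3.14, -0.001, 1.614]
contact_force: [-0.1, 0.3, -0.5]
opening: 0.441
```

Emit:
servo_tool(
  rows=[
    [8,[0,0,0],[0,0,0]],
    [8,[0,0,0],[0,0,0]],
    [8,[0,0,0],[0,0,0]],
    [8,[0,0,0],[0,0,0]],
    [8,[0,0,0],[0,0,0]],
  ],
)

```text
clock: 18.48
eef_pos: [503.6, -284.7, 82.1]
tcp_rot: [3.141, 0.001, 1.614]
contact_force: [0.1, -0.1, 5.8]
opening: 0.183
```

Emit:
servo_tool(
  rows=[
    [8,[0,0,-10],[0,0,0]],
    [8,[0,0,-20],[0,0,0]],
    [8,[0,0,-40],[0,0,0]],
    [8,[0,0,-40],[0,0,0]],
    [8,[0,0,-20],[0,0,0]],
    [8,[0,0,0],[0,0,0]],
  ],
)

```text
clock: 19.23
eef_pos: [503.9, -284.8, 213.3]
tcp_rot: [3.139, 0.002, 1.614]
contact_force: [-0.3, 0.1, -1.2]
opening: 0.176
```

```bash
python3 - <<'E'
from h import *
plan(665,-14,200,90,8)
E
```

```text
t 19.23 at [ 503.9 -284.8  213.3] rot [1.7984e+02 1.0000e-01 9.2480e+01] open 15.1 F [-0.3  0.1 -1.2]
[33.0, 21.6, 1.7] [0.02, 0.01, 0.31]
[33.1, 21.4, 1.7] [0.02, 0.01, 0.31]
[33.2, 21.2, 1.7] [0.02, 0.01, 0.31]
[33.3, 21.0, 1.7] [0.02, 0.01, 0.31]
[33.4, 20.9, 1.7] [0.02, 0.01, 0.31]
[33.5, 20.7, 1.7] [0.02, 0.01, 0.31]
[33.6, 20.5, 1.7] [0.02, 0.01, 0.31]
[33.7, 20.3, 1.7] [0.02, 0.01, 0.31]
```

Emit:
servo_tool(
  rows=[
    [8,[33,23,0],[0,0,0.3]],
    [8,[33,23,0],[0,0,0.3]],
    [8,[33,23,0],[0,0,0.3]],
    [8,[34,23,0],[0,0,0.3]],
    [8,[34,22,0],[0,0,0.3]],
    [8,[34,22,0],[0,0,0.3]],
    [8,[34,22,0],[0,0,0.3]],
    [8,[34,22,0],[0,0,0.3]],
  ],
)

```text
clock: 20.23
eef_pos: [676.1, -9.7, 209.6]
tcp_rot: [-3.139, 0.0, 1.572]
contact_force: [0.5, -0.3, -0.7]
opening: 0.179
```

Emit:
servo_tool(
  rows=[
    [8,[0,0,20],[0,0,0]],
    [8,[0,0,20],[0,0,0]],
    [8,[0,0,8],[0,0,0]],
    [8,[0,0,0],[0,0,0]],
    [8,[0,0,0],[0,0,0]],
  ],
)

```text
clock: 20.85
eef_pos: [676.6, -11.5, 164.0]
tcp_rot: [3.141, 0.0, 1.571]
contact_force: [-0.6, -0.0, 0.0]
opening: 0.179
```

```bash
python3 - <<'E'
from h import *
plan(677,-15.4,157,90,1)
im=look('wrist','w8raw'); 
cv2.imwrite('pics/w8.png',cv2.resize(cv2.convertScaleAbs(im[90:330,130:430],alpha=1.5),(750,600),interpolation=cv2.INTER_CUBIC))
p=np.array(sense()['eef_pos']);print('exp tip px',proj('wrist',p-[0,0,77]),'hole px',proj('wrist',[677,-15.4,60]))
E
```

```text
t 20.85 at [676.6 -11.5 164. ] rot [179.95   0.    90.03] open 15.3 F [-0.6 -0.   0. ]
[-3.9, 0.4, 7.0] [0.05, 0.0, 0.03]
exp tip px [[281.98712537 214.03912436]] hole px [[282.21684749 207.44291759]]
```

View pics/w8.png

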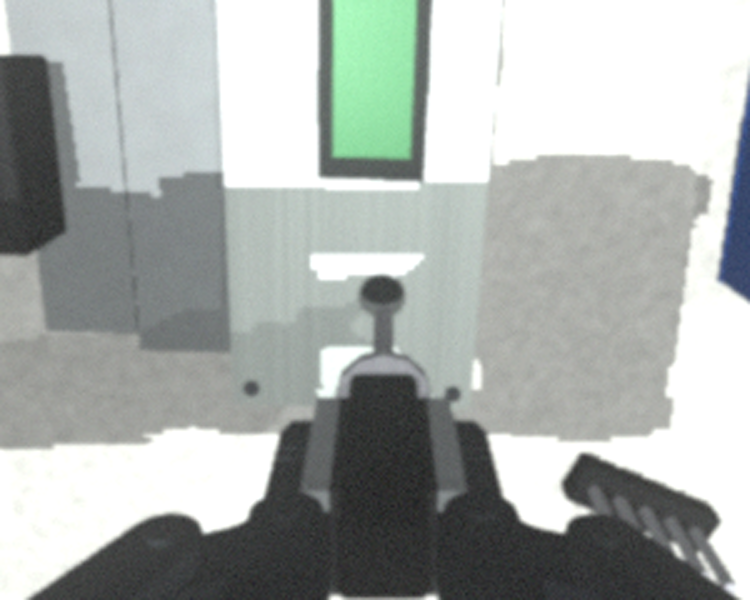

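The hole's centre is at crop (382,295), which matches the predicted (282,207) in raw pixels. The pin tip is just beside it and the x alignment is good. I'll shift -4 mm in y and descend.

Emit:
servo_tool(
  rows=[
    [8,[-3.8,0.4,0],[0,0,0]],
    [8,[0,0,5],[0,0,0]],
    [8,[0,0,7],[0,0,0]],
    [8,[0,0,0],[0,0,0]],
    [8,[0,0,0],[0,0,0]],
  ],
)

```text
clock: 21.52
eef_pos: [676.7, -14.7, 151.2]
tcp_rot: [-3.141, 0.0, 1.572]
contact_force: [-0.2, -1.8, -0.9]
opening: 0.182
```

```bash
python3 - <<'E'
from h import *
plan(677,-15.4,125,90,1)
im=look('wrist','w9raw'); p=np.array(sense()['eef_pos']);print('exp tip px',proj('wrist',p-[0,0,77]),'hole px',proj('wrist',[677,-15.4,60]))
cv2.imwrite('pics/w9.png',cv2.resize(cv2.convertScaleAbs(im[170:260,230:340],alpha=1.6),(660,540),interpolation=cv2.INTER_CUBIC))
E
```

```text
t 21.52 at [676.7 -14.7 151.2] rot [-179.98    0.     90.08] open 15.5 F [-0.2 -1.8 -0.9]
[-0.7, 0.3, 26.2] [-0.02, 0.0, 0.08]
exp tip px [[282.07449783 214.05124862]] hole px [[282.27193562 208.84694191]]
```

View pics/w9.png

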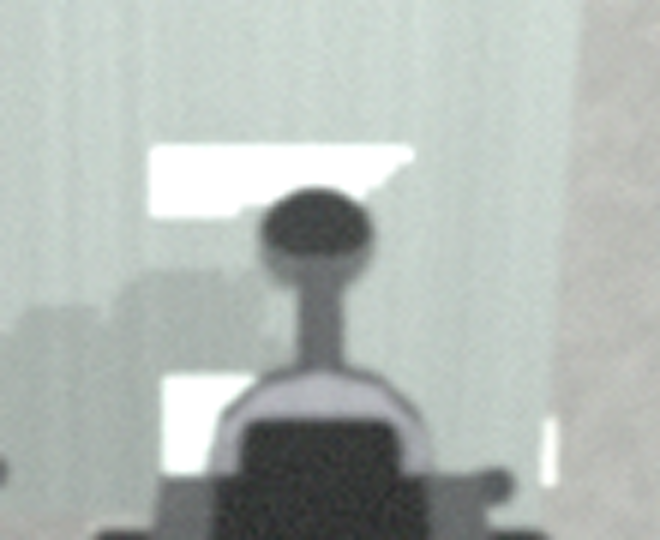

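The pin is in line with the hole (hole centre crop (318,236), pin x 320). Inserting.

Emit:
servo_tool(
  rows=[
    [8,[-0.5,0,7],[0,0,0]],
    [8,[0,0,7],[0,0,0]],
    [8,[0,0,7],[0,0,0]],
    [8,[0,0,6],[0,0,0]],
    [8,[0,0,0],[0,0,0]],
  ],
)

```text
clock: 22.2
eef_pos: [676.4, -15.2, 123.6]
tcp_rot: [-3.14, -0.0, 1.572]
contact_force: [-0.3, -0.1, 0.3]
opening: 0.178
```

Emit:
servo_tool(
  rows=[
    [8,[0,0,2.5],[0,0,0]],
    [8,[0,0,2.5],[0,0,0]],
    [8,[0,0,2],[0,0,0]],
    [8,[0,0,0],[0,0,0]],
  ],
)

```text
clock: 22.7
eef_pos: [676.8, -15.3, 117.3]
tcp_rot: [3.142, 0.0, 1.572]
contact_force: [0.5, -1.0, 0.1]
opening: 0.181
```

Emit:
servo_tool(
  rows=[
    [8,[0,0,1.5],[0,0,0]],
    [8,[0,0,1.5],[0,0,0]],
    [8,[0,0,0],[0,0,0]],
  ],
)

```text
clock: 23.08
eef_pos: [676.9, -15.2, 114.5]
tcp_rot: [3.141, 0.0, 1.572]
contact_force: [0.0, 0.7, 0.7]
opening: 0.178
```

Emit:
servo_tool(
  rows=[
    [8,[0,0,1.5],[0,0,0]],
    [8,[0,0,1],[0,0,0]],
    [8,[0,0,0],[0,0,0]],
  ],
)

```text
clock: 23.45
eef_pos: [676.9, -15.3, 112.0]
tcp_rot: [3.141, 0.0, 1.572]
contact_force: [-0.6, -0.3, 5.1]
opening: 0.18
```

Emit:
servo_tool(
  rows=[
    [8,[0,0,1],[0,0,0]],
    [8,[0,0,0],[0,0,0]],
  ],
)

```text
clock: 23.7
eef_pos: [676.9, -15.3, 111.0]
tcp_rot: [3.141, 0.0, 1.572]
contact_force: [-0.3, 0.8, 4.3]
opening: 0.179
```

Emit:
servo_tool(
  rows=[
    [8,[0,0,0.8],[0,0,0]],
    [8,[0,0,0],[0,0,0]],
  ],
)

```text
clock: 23.95
eef_pos: [677.1, -15.3, 110.8]
tcp_rot: [3.141, 0.0, 1.572]
contact_force: [-1.7, -0.4, 8.7]
opening: 0.18
```

Emit:
servo_tool(
  rows=[
    [8,[0,0,0.8],[0,0,0]],
    [8,[0,0,0],[0,0,0]],
  ],
)

```text
clock: 24.2
eef_pos: [677.2, -15.3, 110.6]
tcp_rot: [3.141, 0.0, 1.572]
contact_force: [-3.1, 0.2, 14.4]
opening: 0.182
```

Emit:
servo_tool(
  rows=[
    [8,[0,0,0.8],[0,0,0]],
    [8,[0,0,0],[0,0,0]],
  ],
)

```text
clock: 24.45
eef_pos: [677.3, -15.3, 110.5]
tcp_rot: [3.14, 0.0, 1.572]
contact_force: [-4.6, 0.6, 18.3]
opening: 0.18
```

Emit:
servo_tool(
  rows=[
    [8,[0,0,-0.8],[0,0,0]],
    [8,[0,0,0],[0,0,0]],
    [8,[0,0,0],[0,0,0]],
    [8,[0,0,0],[0,0,0]],
  ],
)

```text
clock: 24.95
eef_pos: [677.2, -15.3, 110.7]
tcp_rot: [3.141, 0.0, 1.572]
contact_force: [-2.4, -0.0, 13.9]
opening: 0.18
```

```bash
python3 - <<'E'
from h import *
s=sense();print(s['clock'],s['eef_pos'],s['contact_force'],s['opening'])
im=look('wrist','w10raw');g=im.astype(int).sum(2)
print('pred ledge edge',proj('wrist',[[573,100,14],[573,-40,14]]).round(1))
for y in (90,70,40,0,-30):
    u,v=proj('wrist',[573,y,14])[0]; u,v=int(round(u)),int(round(v))
    if 0<=v<420: print(y,(u,v),g[v,max(u-9,0):u+10])
E
```

```text
24.95 [677.20039944 -15.26267593 110.65449368] [-2.40230915 -0.02565501 13.89686741] 0.1797911954149525
pred ledge edge [[142.3  59.9]
 [166.4 231.8]]
90 (144, 75) [411 410 402 400 409 401 405 404 405 405 382 341 337 375 403 402 405 402
 398]
70 (148, 103) [400 402 400 394 401 403 399 410 398 386 347 327 361 394 405 406 406 401
 410]
40 (154, 142) [400 400 398 398 393 398 405 399 358 322 349 394 401 402 398 404 408 401
 409]
0 (160, 189) [253 258 250 248 249 249 254 240 228 239 253 257 259 255 258 260 256 264
 255]
-30 (165, 222) [247 244 245 245 240 243 236 212 241 243 254 253 256 242 247 249 251 251
 248]
```

The seam is now thin and even along its length, and the button is at its hard stop under about 14 N. Handing in.

```bash
python3 -c "
from rig import *
print(sign_off())"
```

```text
the job is handed in; nothing more can be done
None
```

The job is handed in at about 25 s on the robot clock. The straightedge is flush along the gauge's front face and released. The stylus is still in the gripper, holding the zero button down.

- **Straightedge:** I placed it against the face, then let go. A close view showed a gap of roughly 1–1.5 mm at the +y end, so I pushed the rib with closed fingers until it stopped at about 8 N. The last wrist picture, checked by pixel values and not viewed, shows a thin, even seam of about 0.5 px. In the view before the push, the straightedge was centred on the gauge to within a few mm.
- **Stylus:** I took the square-handled middle tool from the stand, gripped with 60 N and opening steady at about 15 mm.
- **Button:** The force rose through the spring range and then climbed steeply over the last 0.5 mm, so the button is on its hard stop. The peak wrist force I read was about 18 N up, well under the 40 N limit, and I eased it to about 14 N for the hand-in. The commanded tip position is within a few mm of the hole's axis.

No check failed after the push. `sign_off` reported no verdict, so I have not seen the judged result.

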